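Open the peg crock and put the loose pegs away

TASK

Lift the lid off the white peg crock under the little shelf stand and set it down gently in the low tray, lying flat with its knob up. Then put the two clothes pegs that lie on the cork mat into the crock, and leave the crock open where it stands, with the lid still in the tray and everything else left alone.

Things in the scene. Friction and masses are not known exactly. Their poses are not given: they have to be found in the camera images.
- riser: fixed small shelf stand: wooden board 110 (x) x 220 (y) x 18 mm, underside 275 mm up, rear posts at local x +42, y +-90 mm; a 114 mm vase stands on it. Origin on the worktop under the board's centre; x points to its back; the open front edge, x = -55 mm, faces the sink at the robot's right. It overhangs the crock's axis by 30 mm: reach the knob with the tool leaning 30 to 45 deg, from that side
- crock: white ceramic open crock, round, outside diameter 130 mm, inside 118 mm, wall 6 mm, rim 85 mm above its underside, inner floor 6 mm up; loose, 0.9 kg; origin at the centre of its underside, z up
- lid: loose white round lid, about 0.2 kg. Origin at the centre of its underside; from there up: disc diameter 106 mm, 0 to 6 mm (hangs in the crock's mouth, 6 mm play all round); plate diameter 134, 6 to 14 mm (rests on the rim); wooden knob diameter 28, 14 to 52 mm. z up through the knob. Starts on the crock, origin 79 mm above the crock's; it must rise over 6 mm to come off
- knob (a point): grip point on the axis of the lid's knob, 38 mm above the lid's origin (24 mm above the lid's plate)
- tray: low pale fixed tray, 182 (x) x 262 (y) mm outside, floor 6 mm thick, walls 6 mm thick and 24 mm high; inside 170 x 250 mm. Origin at the centre of its underside. The lid belongs flat on its floor; it stands to the left of the mat; the room's solid side wall is at y = +0.41 m
- mat: flat fixed cork mat 190 (x) x 270 (y) x 4 mm, on which the pegs lie; origin at the centre of its underside
- peg_a: grey clothes peg, 15 (x) x 72 (y) x 12 (z) mm, 15 g, lying on the mat at any yaw up to about 50 deg off the mat's y axis; origin at the centre of its underside, y along its length
- peg_b: wooden clothes peg, same shape, size and origin as the other
- reel_tray: cotton reel standing in the tray near its +y end (95 to 105 mm from the middle), diameter 30 mm, 38 mm tall; origin at the centre of its underside; bystander, the lid must go beside it
- reel_mat: cotton reel standing on the mat, diameter 30 mm, 38 mm tall; origin at the centre of its underside; bystander
- powder_jar: clip jar of washing powder to the left of the crock, diameter 92 mm, 153 mm tall; origin at the centre of its underside; bystander
- brush: scrubbing brush standing between tray and mat, 30 (x) x 85 (y) x 55 mm; origin at the centre of its underside; bystander
- spray: spray bottle at the left, 70 x 89 x 206 mm; origin at the centre of its underside; bystander

How it is judged:
On the way:
1. the lid lies flat on the tray's floor, knob up, let go, while no peg is in the crock yet (angle between lid's own z axis and vertical below 0.08 rad and z of lid in the frame of tray below 0.011 m and x of lid in the frame of tray between -0.034 and 0.034 m and y of lid in the frame of tray between -0.074 and 0.074 m and contact force between the fingers and lid below 0.1 N and horizontal distance between each of peg_a, peg_b and crock above 0.07 m), for 0.2 s.
At the end, for the whole second after the job is handed in: The lid lies flat (within 0.08 rad, origin under 11 mm above the tray's underside) on the tray's floor within its walls, knob up; both pegs lie at rest in the crock (within 60 mm of its axis, origins under 70 mm above its underside); the crock stands upright (angle between lid's own z axis and vertical below 0.08 rad and z of lid in the frame of tray below 0.011 m and x of lid in the frame of tray between -0.034 and 0.034 m and y of lid in the frame of tray between -0.074 and 0.074 m and horizontal distance between each of peg_a, peg_b and crock below 0.06 m and z of each of peg_a, peg_b in the frame of crock below 0.07 m and linear speed of each of peg_a, peg_b below 0.03 m/s and linear speed of lid below 0.02 m/s and angle between crock's own z axis and vertical below 0.05 rad); the robot touches nothing.
It fails at once if the lid is dropped (moves faster than 0.6 m/s while the fingers do not touch it) (linear speed of lid above 0.6 m/s and contact force between the fingers and lid below 0.05 N).
It fails at once if the lid is tipped past 0.8 rad (angle between lid's own z axis and vertical above 0.8 rad).
It fails at once if the crock is shifted by more than 30 mm (distance of crock from where it was at the start of the episode above 0.03 m).
It fails at once if a bystander is shifted by more than 30 mm (distance of any of powder_jar, reel_tray, reel_mat, brush, spray from where it was at the start of the episode above 0.03 m).
It also fails if it takes over 72 s, if anything falls off the work surface, if the arm or the gripper's body presses on something with over 40 N, if the wrist force passes 120 N, or if a joint passes its speed limit or range.

ROBOT

A 7-joint arm with a two-finger parallel gripper is mounted at the origin on a cart in front of the work surface, level with it; the furniture and walls round the work are solid. World frame = base frame: x ahead of the robot, y to its left, z up, the work surface at z = 0. Lengths are in m, angles in rad, forces in N, time in s.
With the tool pointing down it reaches from about 0.35 to 0.9 m from the base axis. Payload 8.1 kg.
Tool frame: the origin (TCP) lies on the centre line of the jaws, within the pads' length; the fingertips stand 17 mm ahead of it and the grasp point (between the pads) lies 2 mm behind it; z points along the fingers, y is the line along which they close (so a half turn about z gives the same grasp; the last joint's range is limited). The gripper opens to 85 mm and grips with 20 to 120 N. Pads are 22 mm wide; open, the fingers measure 114 mm over their backs; the gripper's body (76 mm by 85 mm) begins 54 mm behind the grasp point. The pads swing forward as they close: fully open they stand 13 mm farther back than shut.
Start: joints at [1.22, 0.434, 0.025, 1.573, -0.012, 1.134, -0.075], TCP at [0.153, -0.606, 0.248] pointing down, gripper open.
Joint ranges: [-2.62, 2.62], [-0.44, 2.09], [-1.27, 1.32], [0.08, 2.57], [-1.32, 4.46], [0.12, 2], [-2.74, 2.74]. Speed limits (rad/s): [2.22, 2.22, 3.01, 3.01, 3.14, 3.14, 3.14].

INTERFACE

Orientations are given as a unit quaternion [x, y, z, w].
In Python, from plant import sense, read_camera, camera_model, ticket, silhouettes gives the robot as it stands.
- The arm moves only by the shell command python3 -m crank 'ROWS'. ROWS is JSON, one flat list of numbers, 7 for each row, row after row: the shift along the world's x, y, z in mm, then the turn, a rotation vector about the world's x, y, z in degrees, then the opening, from 0 (shut) to 1 (fully open). A call has 1 to 12 rows; each row is the pose to reach, as a shift and turn from the pose commanded when the call began; what a row does not reach only later rows make up. A row lasts 1/12 s, in which the tool goes at most 41.7 mm and 7.16 degrees, less where a joint would pass 70% of its speed; a pose out of reach is approached as far as the arm can. A call with a gripper value outside its range is refused whole. The fingers move at their own pace and stop on an object; the grip force is fixed at half the most. Time passes only in rows, so rows that repeat a pose let the fingers close. It gives the time, the measured TCP pose, the force, the opening and the grip force at its end, in the units of the state.
- sense(): the state, without advancing time (a new reading comes with each control period).
- read_camera(name): name is "scene" or "top" or "wrist"; returns the picture (480x640x3 uint8, red, green, blue); there is no depth.
- camera_model(name): a dict with "fov_y" (degrees; the focal length in pixels is half the picture's height over the tangent of half this angle, whatever the lens; pixels are square), "cx", "cy" (the principal point, pixels), "view" (4x4, takes a point from world to camera coordinates). Camera axes: x right, y down, z forward; pixel columns grow to the right and rows downward; lengths in m; the calibration is good to about 2 mm. A picture is of the moment at which its call begins: read the wrist's pose just before it. camera_model takes no time and is no camera call; for the wrist camera it gives the pose at the moment of the call.
- ticket.job_done(): hands the job in; it is judged then, once.
Trained networks look in the newest picture that a camera, given by its name, has taken for a name from the list of things; names that differ only in an ending like _2 or _b are one class to them, and where a whole thing is asked for, a point or a joint stands for the part that bears it (a point fixed in the world has none). Each returns a list of dicts, best first, with "p" (0 to 1); they miss things now and then, are a little off and sometimes report something else, mostly with a low value. They report only what shows in the picture. A call takes as long as a camera call.
- silhouettes(camera, query): "mask" (480x640 bool, what is visible of it) and "rect" ([left, top, right, bottom] in pixels, round what is visible of it).
The state is a dict: "clock": time; "q": joint angles; "qvel": joint speeds; "tau": joint torques, N m; "tcp_pos": TCP position; "orientation": TCP orientation; "contact_force": force on the tool from outside, world axes, zero at the start; "ft_torque": the same for the moment, N m; "opening": finger opening in m; "grasp_force": force on a finger pad.
Only numpy, scipy, OpenCV 4.12 (cv2) and the standard library are available. Lean on these libraries where they do the work, as an engineer would, in place of code of your own. Each camera call takes 0.05 s, during which the arm holds its last target. There are 200 camera calls.

## Working session

There is one attempt and no reset: what is moved stays moved. The work goes in short steps, Python scripts to look and compute and a shell command to move; the robot and the scene stay as the last step left them, time stands still between calls to the robot, and variables do not carry over. Pictures are saved under pics/ and viewed, at most 14 in all, crops included, and the job is handed in when it is done.

```bash
mkdir -p pics; cat > h.py <<'E'
import numpy as np, cv2
from plant import sense, read_camera, camera_model, ticket, silhouettes
def K(m):
    f=240/np.tan(np.radians(m["fov_y"])/2); return f,m["cx"],m["cy"]
def proj(m,P):
    V=np.array(m["view"]); f,cx,cy=K(m); p=V[:3,:3]@np.array(P,float)+V[:3,3]
    return np.array([cx+f*p[0]/p[2], cy+f*p[1]/p[2]])
def ray(m,u,v,z):
    V=np.array(m["view"]); f,cx,cy=K(m); R=V[:3,:3]; c=-R.T@V[:3,3]
    d=R.T@np.array([(u-cx)/f,(v-cy)/f,1]); return c+d*(z-c[2])/d[2]
E
python3 - <<'E'
from h import *
s=sense(); print(s["clock"],s["tcp_pos"],s["orientation"],s["opening"])
for c in ("scene","top"):
    im=read_camera(c); cv2.imwrite(f"pics/{c}0.png",im[:,:,::-1]); m=camera_model(c)
    V=np.array(m["view"]); print(c,m["fov_y"],m["cx"],m["cy"],"pos",-V[:3,:3].T@V[:3,3],"fwd",V[2,:3])
    for q in ("crock","lid","knob","tray","mat","peg_a","reel_tray","powder_jar","brush","spray","riser"):
        for r in silhouettes(c,q)[:3]:
            k=r["mask"]; ys,xs=np.nonzero(k); print(q,round(r["p"],2),np.round(r["rect"]),k.sum(),xs.mean().round(1),ys.mean().round(1))
print(sense()["clock"])
E
```

```text
0.0 [ 0.15310007 -0.60546974  0.24752146] [ 9.92339172e-01  1.23540921e-01 -1.68714462e-04 -7.61791130e-04] 0.08537958516262385
scene 46.80721298213915 309.57581784408916 240.88594562656897 pos [-0.15480909  0.43158738  0.79509985] fwd [ 0.67149974 -0.35068293 -0.65277069]
crock 0.84 [308. 204. 364. 243.] 1575 335.3 223.6
lid 0.65 [308. 175. 365. 215.] 1831 337.0 193.7
lid 0.44 [331. 276. 355. 311.] 550 339.4 293.3
knob 0.79 [308. 174. 367. 215.] 1818 336.9 193.8
tray 0.6 [187. 279. 348. 406.] 11900 261.0 336.5
mat 0.92 [350. 235. 511. 332.] 7790 427.0 281.8
peg_a 0.76 [451. 258. 483. 274.] 228 465.2 266.3
peg_a 0.62 [406. 260. 443. 273.] 245 423.2 264.5
peg_a 0.6 [329. 277. 353. 315.] 585 338.8 293.0
reel_tray 0.78 [205. 348. 227. 379.] 431 214.6 364.6
powder_jar 0.71 [235. 192. 279. 276.] 3301 257.0 233.8
brush 0.64 [329. 278. 353. 318.] 582 338.9 293.4
spray 0.66 [123. 203. 186. 288.] 895 167.6 242.6
riser 0.88 [299.  34. 358. 252.] 6345 324.1 115.0
riser 0.3 [331. 277. 354. 315.] 625 339.4 293.1
riser 0.26 [350. 234. 512. 331.] 8103 427.1 281.9
top 45.00750548452626 325.919525708
[... 159 characters left out ...]
lid 0.81 [360. 160. 422. 210.] 2601 390.5 184.9
knob 0.73 [361. 162. 426. 208.] 2482 390.1 184.6
tray 0.63 [431. 277. 466. 294.] 303 448.2 286.2
mat 0.88 [376. 263. 522. 349.] 10695 446.0 305.2
peg_a 0.71 [472. 298. 509. 310.] 315 491.4 303.4
peg_a 0.66 [432. 279. 466. 294.] 305 447.4 286.0
peg_a 0.26 [196. 312. 215. 335.] 310 203.6 321.7
reel_tray 0.74 [195. 311. 216. 335.] 321 203.0 321.4
powder_jar 0.91 [270. 168. 315. 244.] 2943 293.6 205.5
brush 0.79 [340. 278. 352. 311.] 508 345.1 292.8
brush 0.19 [195. 311. 214. 331.] 317 203.0 321.4
spray 0.84 [163. 162. 225. 246.] 2325 197.0 205.7
spray 0.25 [357. 159. 423. 210.] 2603 390.6 184.5
riser 0.71 [337.  23. 436. 242.] 8026 383.1 108.8
1.2
```

View pics/scene0.png

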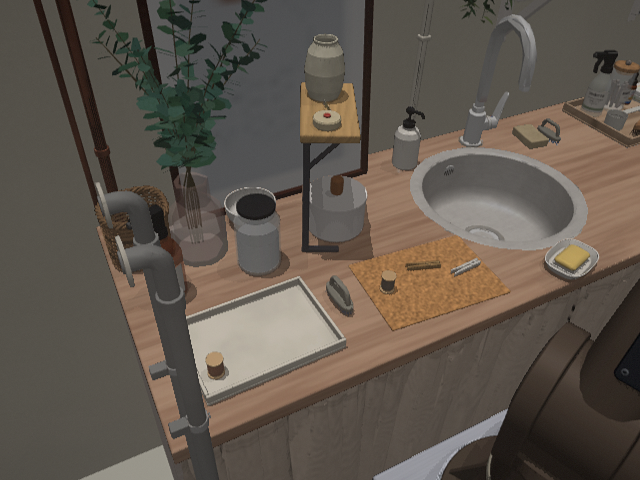

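View pics/top0.png

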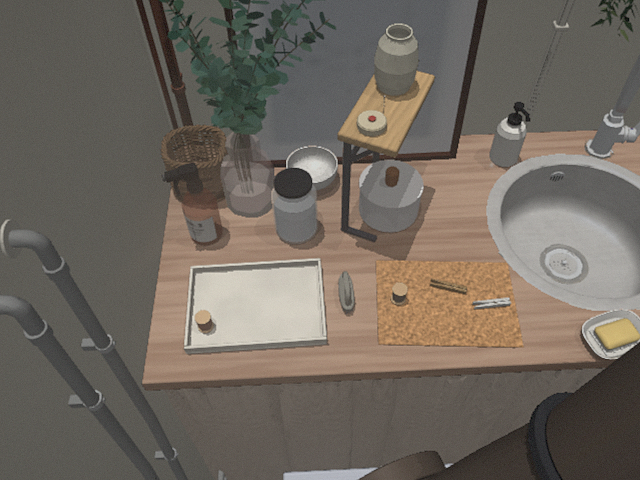

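The pictures match the list. In the top view the lid knob is at about (392,176), the shelf board's corners at (340,136), (400,150) and (434,75), the pegs at (448,286, wood) and (491,303, grey), and the reels at (399,293) and (204,321).

```bash
cat >> h.py <<'E'
from scipy.optimize import minimize
def circ(r,zs): 
    a=np.linspace(0,2*np.pi,40); return np.array([[r*np.cos(t),r*np.sin(t),z] for z in zs for t in a])
def box(x,y,zs): return np.array([[i*x/2,j*y/2,z] for z in zs for i in(-1,1) for j in(-1,1)])
def hullmask(m,parts,p,S=4):
    c,s=np.cos(p[2]),np.sin(p[2]); R=np.array([[c,-s,0],[s,c,0],[0,0,1]]); out=np.zeros((480,640),np.float32)
    for P in parts:
        u=np.array([proj(m,R@q+[p[0],p[1],p[3]]) for q in P]).astype(np.float32)
        big=np.zeros((480*S,640*S),np.uint8)
        cv2.fillConvexPoly(big,np.round((cv2.convexHull(u)[:,0]+.5)*S).astype(int),255)
        out=np.maximum(out,cv2.resize(big,(640,480),interpolation=cv2.INTER_AREA)/255.)
    return out
def fit(parts,views,p0,yaw=False,z=0.):
    def cost(v):
        p=[v[0],v[1],v[2] if yaw else 0,z]; c=0
        for m,k in views:
            h=hullmask(m,parts,p,2); c+=1-np.minimum(h,k).sum()/np.maximum(h,k).sum()
        return c
    n=3 if yaw else 2; x0=np.array(p0[:n],float)
    sx=np.vstack([x0]+[x0+d for d in np.diag([.02,.02,.3][:n])])
    r=minimize(cost,x0,method="Nelder-Mead",options=dict(initial_simplex=sx,xatol=2e-4,fatol=1e-4,maxiter=120))
    return np.round(r.x,4),round(r.fun/len(views),3)
LID=[circ(.053,[0,.006]),circ(.067,[.006,.014]),circ(.014,[.014,.052])]
PEG=[box(.015,.072,[0,.012])]
E
cat > a.py <<'E'
from h import *
M={c:camera_model(c) for c in("scene","top")}
for c in M: read_camera(c)
def get(q,c,px):
    L=[r["mask"] for r in silhouettes(c,q)]
    L=[k for k in L if np.hypot(*(np.argwhere(k).mean(0)[::-1]-px))<12]
    return (M[c],L[0].astype(np.float32)) if L else None
def do(n,q,parts,ps,pt,yaw=False,z=0.,zc=.02,y0=0.):
    v=[w for w in((get(q,"scene",ps) if ps else None),(get(q,"top",pt) if pt else None)) if w]
    if not v: print(n,"none"); return
    g=ray(M["top"],*pt,zc) if pt else ray(M["scene"],*ps,zc)
    print(n,len(v),*fit(parts,v,[g[0],g[1],y0],yaw,z),flush=True)
T=lambda q:q
do("lid","lid",LID,(337,194),(390,185),z=.079,zc=.1)
do("peg_b","peg_a",PEG,(423,264),(447,286),True,.004,.01,1.2)
do("peg_a","peg_a",PEG,(465,266),(491,303),True,.004,.01,1.57)
do("reel_t","reel_tray",[circ(.015,[0,.038])],(215,364),(203,321),z=.006)
do("reel_m","reel_mat",[circ(.015,[0,.038])],(388,282),(399,293),z=.004)
do("jar","powder_jar",[circ(.046,[0,.153])],None,(293,205),zc=.07)
do("brush","brush",[box(.03,.085,[0,.055])],(339,293),(345,293),True)
do("tray","tray",[box(.182,.262,[0,.024])],(265,337),(256,305),True)
do("mat","mat",[box(.19,.27,[0,.004])],(427,282),(446,305),True)
print("spray",ray(M["top"],203,238,0))
for u in((340,136),(400,150),(434,75)): print("board",ray(M["top"],*u,.293).round(3))
for u in((303,139),(359,139),(354,85)): print("boardS",ray(M["scene"],*u,.293).round(3))
print("trayc",[ray(M["top"],*u,.024).round(3)[:2] for u in((189,267),(322,260),(327,341),(186,350))])
E
python3 a.py
```

```text
lid 2 [ 0.6904 -0.0712] 0.054
peg_b 2 [ 0.485  -0.1679  2.7944] 0.174
peg_a 2 [ 0.4407 -0.2468  3.3145] 0.293
reel_t 2 [0.4219 0.3065] 0.123
reel_m 2 [ 0.4642 -0.0669] 0.12
jar 1 [0.65   0.1291] 0.132
brush 2 [ 0.4728  0.0351 -1.656 ] 0.433
tray 1 [0.4623 0.2102 0.0255] 0.041
mat 2 [ 0.4539 -0.1592 -0.0643] 0.098
spray [0.63520863 0.32702156 0.        ]
board [0.622 0.04  0.293]
board [ 0.583 -0.059  0.293]
board [ 0.776 -0.147  0.293]
boardS [0.612 0.048 0.293]
boardS [ 0.57  -0.041  0.293]
boardS [ 0.762 -0.143  0.293]
trayc [array([0.546, 0.344]), array([0.549, 0.077]), array([0.369, 0.076]), array([0.364, 0.332])]
```

```bash
cat >> h.py <<'E'
from scipy.spatial.transform import Rotation as Ro
def target(pos,closeyaw,lean=0,leandir=0):
    """rows' shift/turn from present pose to TCP pos; jaw line at closeyaw deg; tool z leans 'lean' deg toward heading leandir"""
    s=sense(); R0=Ro.from_quat(s["orientation"]); best=None
    a=np.radians(leandir); ax=np.array([np.sin(a),-np.cos(a),0])
    for k in(0,180):
        t=np.radians(closeyaw+k); y=np.array([np.cos(t),np.sin(t),0]); z=np.array([0,0,-1.])
        R=Ro.from_rotvec(np.radians(lean)*ax)*Ro.from_matrix(np.c_[np.cross(y,z),y,z])
        rv=np.degrees((R*R0.inv()).as_rotvec())
        if best is None or np.linalg.norm(rv)<np.linalg.norm(best): best=rv
    return np.round((np.array(pos)-s["tcp_pos"])*1000,1),np.round(best,2)
E
python3 - <<'E'
from h import *
print(target([.42,-.2,.30],-26)); print(target([.656,-.14,.213],-26,40,64)); print(target([.45,-.23,.33],0))
E
```

```text
(array([266.7, 405.9,  51.7]), array([ 0.  , -0.  , 49.81]))
(array([502.7, 465.9, -35.3]), array([ 26.01, -32.01,  47.72]))
(array([296.7, 375.9,  81.7]), array([ 0.  , -0.  , 75.81]))
```

```bash
python3 -m crank '[267,376,80,0,0,50,1, 267,376,80,0,0,50,1, 267,376,80,0,0,50,1, 267,376,80,0,0,50,1, 267,376,80,0,0,50,1, 267,376,80,0,0,50,1, 267,376,80,0,0,50,1, 267,376,80,0,0,50,1, 267,376,80,0,0,50,1, 267,376,80,0,0,50,1, 267,376,80,0,0,50,1, 267,376,80,0,0,50,1]' | tail -12; cat > w.py <<'E'
from h import *
import sys
m=camera_model("wrist"); im=read_camera("wrist"); cv2.imwrite(f"pics/{sys.argv[1]}.png",im[:,:,::-1])
print(sense()["clock"],sense()["tcp_pos"],sense()["contact_force"])
for r in silhouettes("wrist","peg_a"):
    k=r["mask"]; c=np.argwhere(k).mean(0)[::-1]; g=ray(m,*c,.01)
    best=min((fit(PEG,[(m,k.astype(np.float32))],[g[0],g[1],y],True,.004) for y in(-.5,.2)),key=lambda t:t[1])
    print("peg",round(r["p"],2),k.sum(),c.round(),*best,im[k].mean(0).round())
E
python3 w.py w1
```

```text
clock: 3.15
tcp_pos: [0.4243, -0.2236, 0.33]
orientation: [0.845, 0.535, 0.002, 0.001]
contact_force: [0.6, 0.5, 0.5]
opening: 0.0854
grasp_force: 0.0
3.2 [ 0.42380301 -0.22457915  0.32973388] [ 1.7491054  -0.0134769  -0.20485485]
peg 0.85 808 [347. 206.] [ 0.44   -0.2469  0.0758] 0.202 [188. 170. 152.]
peg 0.69 771 [354. 123.] [ 0.4832 -0.1685 -0.3651] 0.354 [169. 132.  88.]
```

View pics/w1.png

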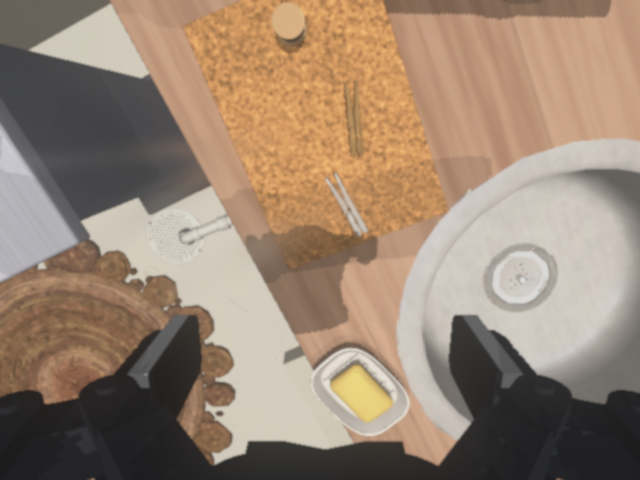

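```bash
python3 - <<'E'
from h import *
s=sense(); V=np.array(camera_model("wrist")["view"]); R=Ro.from_quat(s["orientation"]).as_matrix()
c=-V[:3,:3].T@V[:3,3]; print("cam in tool",R.T@(c-s["tcp_pos"]),"fwd",R.T@V[2,:3], s["q"])
m=camera_model("wrist"); print(K(m))
print(target([.656,-.14,.213],-26,40,64), target([.59,-.16,.25],-26,40,64))
E
```

```text
cam in tool [ 7.22755463e-02  1.07681701e-04 -1.26047569e-01] fwd [-2.81941264e-01 -6.13822359e-04  9.59431471e-01] [ 0.72829885  0.16352892 -0.39847143  1.76238205  0.06659064  1.22731744
 -0.13239255]
(np.float64(422.06460367982817), 324.81535548093797, 244.25741406960037)
(array([ 233.9,   87.3, -116. ]), array([ 36.03, -17.27,  -0.47])) (array([167.9,  67.3, -79. ]), array([ 36.03, -17.27,  -0.47]))
```

```bash
python3 - <<'E'
from h import *
print(target([.629,-.197,.261],-26,45,64))
E
```

```text
(array([206.9,  30.3, -68. ]), array([ 40.54, -19.45,  -0.46]))
```

```bash
python3 -m crank '[207,25,-68,40.5,-19.5,-0.5,1, 207,30,-68,40.5,-19.5,-0.5,1, 207,30,-68,40.5,-19.5,-0.5,1, 207,30,-68,40.5,-19.5,-0.5,1, 207,30,-68,40.5,-19.5,-0.5,1, 207,30,-68,40.5,-19.5,-0.5,1, 207,30,-68,40.5,-19.5,-0.5,1, 207,30,-68,40.5,-19.5,-0.5,1, 207,30,-68,40.5,-19.5,-0.5,1, 207,30,-68,40.5,-19.5,-0.5,1]' | tail -12; python3 - <<'E'
from h import *
m=camera_model("wrist"); im=read_camera("wrist"); T=camera_model("top"); t=read_camera("top")
cv2.imwrite("pics/w2.png",np.hstack([cv2.resize(im,(400,300)),cv2.resize(t[0:300,230:630],(400,300))])[:,:,::-1])
for r in silhouettes("wrist","lid")[:2]:
    k=r["mask"]; print(r["p"],r["rect"],k.sum(),fit(LID,[(m,k.astype(np.float32))],[.69,-.07],False,.079))
s=sense(); print(s["q"]); print(target([.6906,-.0697,.1196],-26,45,64))
E
```

```text
clock: 4.08
tcp_pos: [0.627, -0.1995, 0.262]
orientation: [0.785, 0.488, 0.323, -0.202]
contact_force: [-0.2, 0.6, 0.9]
opening: 0.0853
grasp_force: 0.0
0.68 [246.5, 171.6, 405.9, 311.1] 17226 (array([ 0.6885, -0.0706]), np.float64(0.028))
[ 0.94116883  0.64473812 -0.55089424  1.52340795 -0.5156651   1.12846678
  0.26824329]
(array([  63.1,  129.1, -142.7]), array([ 0.13, -0.15,  0.11]))
```

View pics/w2.png

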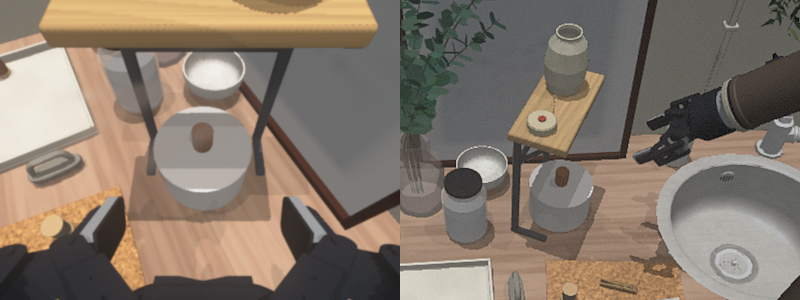

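```bash
python3 -m crank '[12,26,-29,0,0,0,1, 25,52,-58,0,0,0,1, 37,77,-86,0,0,0,1, 44,90,-100,0,0,0,1, 50,103,-114,0,0,0,1, 56,116,-128,0,0,0,1, 60,122,-136,0,0,0,1, 62,129,-143,0,0,0,1, 62,129,-143,0,0,0,1, 62,129,-143,0,0,0,1]' | tail -6;python3 - <<'E'
from h import *
m=camera_model("wrist"); im=read_camera("wrist"); 
cv2.imwrite("pics/w3.png",im[:,:,::-1])
print(target([.6901,-.0699,.1196],-26,45,64))
E
```

```text
clock: 5.07
tcp_pos: [0.6893, -0.071, 0.1178]
orientation: [0.785, 0.488, 0.323, -0.203]
contact_force: [-0.7, -0.9, 0.3]
opening: 0.0854
grasp_force: 0.0
(array([0.6, 1.9, 1.6]), array([-0.  , -0.2 ,  0.27]))
```

View pics/w3.png

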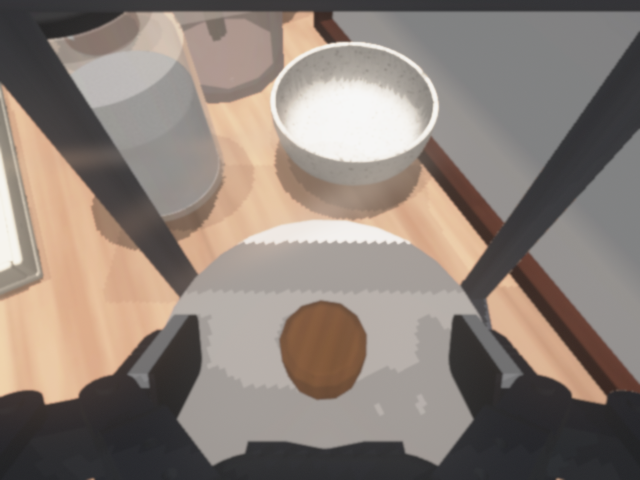

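The knob is centred between the jaws at about (323,350), so I'm closing on it.

```bash
python3 -m crank '[0,1,2,0,0,0,1, 0,1,2,0,0,0,0.5, 0,1,2,0,0,0,0, 0,1,2,0,0,0,0, 0,1,2,0,0,0,0, 0,1,2,0,0,0,0, 0,1,2,0,0,0,0, 0,1,2,0,0,0,0, 0,1,2,0,0,0,0, 0,1,2,0,0,0,0, 0,1,2,0,0,0,0, 0,1,2,0,0,0,0]' | tail -6
```

```text
clock: 6.12
tcp_pos: [0.6894, -0.0702, 0.1196]
orientation: [0.785, 0.487, 0.324, -0.203]
contact_force: [-2.0, -3.1, 4.8]
opening: 0.026
grasp_force: 59.5
```

```bash
python3 -m crank '[0,0,2,0,0,0,0, 0,0,4,0,0,0,0, 0,0,6,0,0,0,0, 0,0,8,0,0,0,0, 0,0,10,0,0,0,0, 0,0,10,0,0,0,0, 0,0,10,0,0,0,0]' | tail -6;python3 - <<'E'
from h import *
m=camera_model("top"); im=read_camera("top"); cv2.imwrite("pics/t4.png",cv2.resize(im[100:300,270:470],(500,500))[:,:,::-1])
E
```

```text
clock: 6.7
tcp_pos: [0.6893, -0.0699, 0.1294]
orientation: [0.785, 0.487, 0.324, -0.204]
contact_force: [0.5, -0.8, -2.3]
opening: 0.0256
grasp_force: 59.0
```

View pics/t4.png

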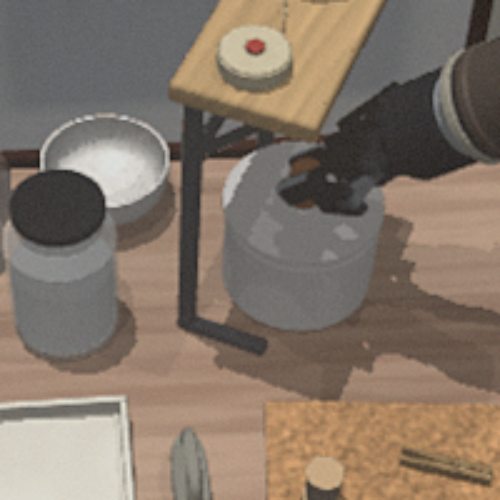

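```bash
python3 -m crank '[-5,-11,12,0,0,0,0, -12,-26,28,0,0,0,0, -22,-45,50,0,0,0,0, -32,-65,72,0,0,0,0, -42,-85,94,0,0,0,0, -52,-105,112,0,0,0,0, -75,-115,115,0,0,0,0, -105,-115,115,0,0,0,0, -135,-115,115,0,0,0,0, -165,-115,115,0,0,0,0, -195,-110,115,0,0,0,0, -215,-100,110,0,0,0,0]' | tail -6;python3 - <<'E'
from h import *
print(target([.468,.18,.12],4,45,94), sense()["q"])
E
```

```text
clock: 7.75
tcp_pos: [0.4722, -0.1713, 0.2393]
orientation: [0.786, 0.486, 0.323, -0.203]
contact_force: [0.3, -0.7, -2.4]
opening: 0.0261
grasp_force: 59.4
(array([  -4.2,  351.3, -119.3]), array([ 0.09, -0.26, 30.39])) [ 1.17042068  0.48850751 -0.6081083   1.88457709 -0.5843665   1.05750352
  0.48727269]
```

```bash
python3 -m crank '[-4,20,0,0,0,3,0, -4,50,0,0,0,6,0, -4,80,0,0,0,9,0, -4,110,0,0,0,12,0, -4,140,0,0,0,15,0, -4,170,0,0,0,18,0, -4,200,0,0,0,21,0, -4,230,-15,0,0,24,0, -4,260,-30,0,0,27,0, -4,290,-50,0,0,30,0, -4,320,-70,0,0,30,0, -4,340,-85,0,0,30,0]' | tail -6;python3 - <<'E'
from h import *
print(target([.468,.18,.12],4,45,94), sense()["q"])
im=read_camera("top"); cv2.imwrite("pics/t5.png",im[:,:,::-1]);m=camera_model("top")
for r in silhouettes("top","lid")[:2]:
    k=r["mask"]; print(r["p"],r["rect"],k.sum(),fit(LID,[(m,k.astype(np.float32))],[.468,.175],False,sense()["tcp_pos"][2]-.0406))
E
```

```text
clock: 8.75
tcp_pos: [0.4697, 0.1737, 0.1538]
orientation: [0.631, 0.675, 0.26, -0.281]
contact_force: [0.7, 0.2, -1.4]
opening: 0.0263
grasp_force: 59.4
(array([ -1.7,   6.3, -33.8]), array([-0.01, -0.23, -0.  ])) [ 0.62254712  0.63497794 -0.8021079   2.04178815 -0.54933997  0.7054338
  0.43260241]
0.58 [232.1, 239.3, 304.9, 301.6] 2602 (array([0.4693, 0.1731]), np.float64(0.334))
```

View pics/t5.png

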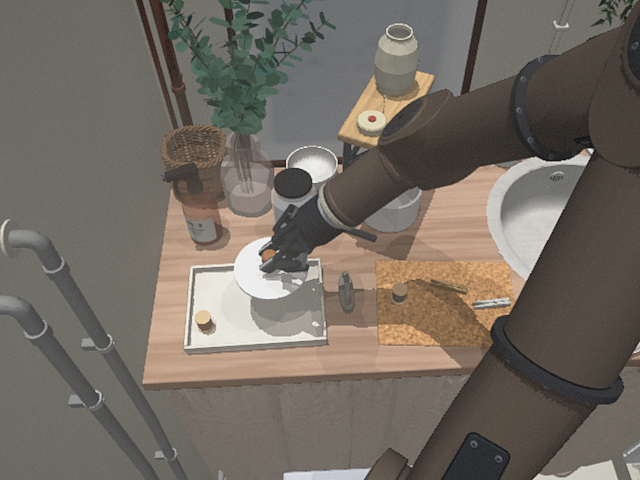

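The lid hangs level over the tray at about (270,268). The forearm appears close to the shelf in this view, so I'm checking from the side camera.

```bash
python3 - <<'E'
from h import *
im=read_camera("scene"); cv2.imwrite("pics/s6.png",im[:,:,::-1])
E
```

```text
(no output)
```

View pics/s6.png

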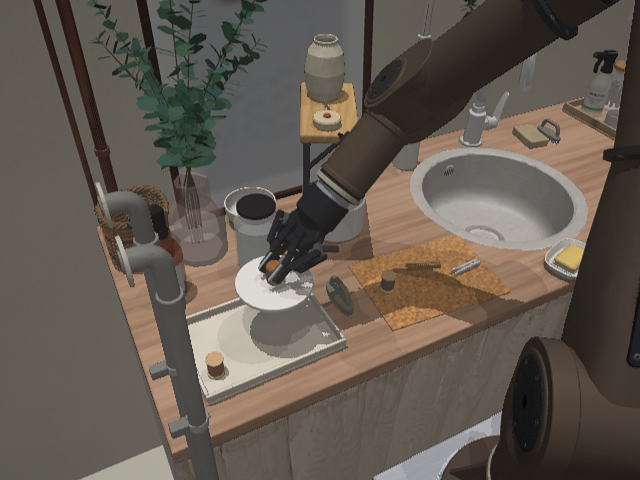

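```bash
python3 - <<'E'
from h import *
def tri(a,b):
    A=[];B=[]
    for c,(u,v) in (("top",a),("scene",b)):
        m=camera_model(c); p0=ray(m,u,v,0);p1=ray(m,u,v,.5); d=(p1-p0)/np.linalg.norm(p1-p0); P=np.eye(3)-np.outer(d,d); A.append(P);B.append(P@p0)
    return np.linalg.lstsq(np.vstack(A),np.hstack(B),rcond=None)[0].round(3)
print("disc",tri((415,117),(398,80))," cuff",tri((337,205),(330,195)))
print(target([.466,.18,.049],4,45,94))
E
```

```text
disc [ 0.507 -0.06   0.429]  cuff [0.508 0.05  0.242]
(array([  -2.9,    7.3, -105. ]), array([-0.03, -0.35, -0.06]))
```

```bash
python3 -m crank '[-6,3,0,0,0,-6,0, -13,6,-10,0,0,-12,0, -13,6,-25,0,0,-14,0, -13,6,-40,0,0,-14,0, -13,6,-55,0,0,-14,0, -13,6,-70,0,0,-14,0, -13,6,-80,0,0,-14,0, -13,6,-90,0,0,-14,0, -13,6,-95,0,0,-14,0, -13,6,-98,0,0,-14,0, -13,6,-98,0,0,-14,0]' | tail -6
python3 - <<'E'
from h import *
s=sense();print(s["q"],s["tau"])
im=read_camera("top");m=camera_model("top")
for r in silhouettes("top","lid")[:2]:
    k=r["mask"]; print(r["p"],r["rect"],k.sum(),fit(LID,[(m,k.astype(np.float32))],[.468,.175],False,sense()["tcp_pos"][2]-.0406))
E
```

```text
clock: 9.82
tcp_pos: [0.4578, 0.1757, 0.0563]
orientation: [0.71, 0.591, 0.292, -0.247]
contact_force: [0.4, -0.1, -2.4]
opening: 0.026
grasp_force: 59.8
[ 0.70014973  0.83974522 -0.91009543  2.24905262 -0.74458177  0.21711191
  0.57573271] [-1.34819141e-02 -5.56540024e+01 -1.86382216e+01 -9.00705993e+00
 -8.54805931e-01  2.47644670e+00  1.19095123e-01]
0.75 [240.2, 274.8, 308.3, 334.4] 2099 (array([0.4584, 0.1752]), np.float64(0.404))
```

```bash
python3 -m crank '[0,0,-3,0,0,0,0, 0,0,-6,0,0,0,0, 0,0,-8,0,0,0,0, 0,0,-9,0,0,0,0, 0,0,-9,0,0,0,0]' | tail -6
```

```text
clock: 10.33
tcp_pos: [0.4571, 0.1761, 0.0471]
orientation: [0.71, 0.592, 0.292, -0.247]
contact_force: [0.2, 0.2, -1.9]
opening: 0.0264
grasp_force: 59.8
```

```bash
python3 -m crank '[0,0,-1,0,0,0,0, 0,0,-1,0,0,0,0]' | tail -6;  python3 -m crank '[0,0,-1,0,0,0,0, 0,0,-1,0,0,0,0]' | tail -6
```

```text
clock: 10.5
tcp_pos: [0.4572, 0.1762, 0.0465]
orientation: [0.709, 0.592, 0.292, -0.247]
contact_force: [-0.6, -0.2, 0.1]
opening: 0.026
grasp_force: 60.1
clock: 10.67
tcp_pos: [0.4573, 0.1763, 0.0464]
orientation: [0.709, 0.592, 0.293, -0.247]
contact_force: [-4.9, -12.6, 19.5]
opening: 0.0261
grasp_force: 62.3
```

```bash
python3 -m crank '[0,0,0.5,0,0,0,0, 0,0,0.5,0,0,0,0.5, 0,0,0.5,0,0,0,0.7, 0,0,0.5,0,0,0,0.9, 0,0,0.5,0,0,0,1, 0,0,0.5,0,0,0,1, 0,0,0.5,0,0,0,1, 0,0,0.5,0,0,0,1, 0,0,0.5,0,0,0,1]' | tail -6;  python3 -m crank '[-1,-5,6,0,0,0,1, -2,-12,13,0,0,0,1, -4,-20,22,0,0,0,1, -6,-34,36,0,0,0,1, -9,-52,53,0,0,0,1, -13,-73,75,0,0,0,1, -20,-95,100,0,0,0,1, -25,-115,125,0,0,0,1, -25,-140,150,0,0,0,1,-25,-160,165,0,0,0,1]' | tail -6
python3 - <<'E'
from h import *
im=read_camera("wrist");m=camera_model("wrist");T=camera_model("top");t=read_camera("top")
for n,mm in(("wrist",m),("top",T)):
  for r in silhouettes(n,"lid")[:2]:
    k=r["mask"]; print(n,r["p"],r["rect"],k.sum(),fit(LID,[(mm,k.astype(np.float32))],[.457,.176],False,.006))
cv2.imwrite("pics/c7.png",np.hstack([cv2.resize(im,(400,300)),cv2.resize(t[200:380,150:390],(400,300))])[:,:,::-1])
s=sense();print(s["tcp_pos"],s["q"]); print(target([.43,-.2,.2],0))
E
```

```text
clock: 11.42
tcp_pos: [0.4573, 0.1761, 0.0458]
orientation: [0.71, 0.592, 0.292, -0.247]
contact_force: [1.2, 0.5, 0.9]
opening: 0.0851
grasp_force: 0.0
clock: 12.25
tcp_pos: [0.4318, 0.0143, 0.2132]
orientation: [0.71, 0.592, 0.292, -0.245]
contact_force: [1.4, 0.0, -0.1]
opening: 0.0857
grasp_force: 0.0
wrist 0.62 [247.2, 173.1, 389.9, 300.0] 14498 (array([0.4603, 0.171 ]), np.float64(0.026))
top 0.73 [240.6, 275.9, 309.7, 334.9] 3322 (array([0.4593, 0.1745]), np.float64(0.045))
[0.43218609 0.0155744  0.21107213] [ 1.0312646   0.46342556 -0.8006295   2.0964489  -0.59673533  0.89081498
  0.51457214]
(array([  -2.2, -215.6,  -11.1]), array([-44.78,   3.83,   9.85]))
```

View pics/c7.png

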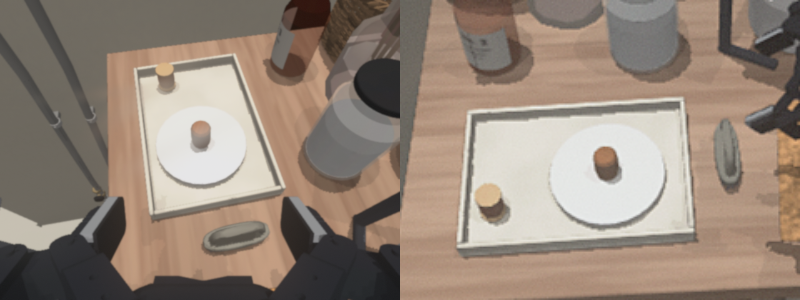

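The lid lies flat in the tray, clear of the reel and walls. Next are the pegs.

```bash
python3 -m crank '[23,-216,-1,-44.8,3.8,9.8,1, 23,-216,-1,-44.8,3.8,9.8,1, 23,-216,-1,-44.8,3.8,9.8,1, 23,-216,-1,-44.8,3.8,9.8,1, 23,-216,-1,-44.8,3.8,9.8,1, 23,-216,-1,-44.8,3.8,9.8,1, 23,-216,-1,-44.8,3.8,9.8,1, 23,-216,-1,-44.8,3.8,9.8,1, 23,-216,-1,-44.8,3.8,9.8,1]' | tail -6; python3 w.py w8
python3 - <<'E'
from h import *
s=sense();print(s["q"]);print(target([.44,-.247,.06],5),target([.484,-.168,.06],-20.6))
E
```

```text
clock: 13.2
tcp_pos: [0.4549, -0.1975, 0.209]
orientation: [0.706, 0.708, 0.0, -0.002]
contact_force: [-0.3, 0.0, 0.5]
opening: 0.0853
grasp_force: 0.0
13.25 [ 0.45468648 -0.19867445  0.2089671 ] [ 1.23556996 -0.03653632 -0.60292383]
peg 0.72 1388 [361. 184.] [ 0.4833 -0.1685 -0.2884] 0.332 [171. 133.  88.]
peg 0.58 1293 [307. 278.] [ 0.44   -0.2466  0.0575] 0.25 [131. 120. 109.]
[ 0.70824352  0.31799321 -0.50222508  1.8976233   0.17954987  0.97351749
  0.12498388]
(array([ -14.6,  -47.5, -149. ]), array([-0.19, -0.13,  5.02])) (array([  29.4,   31.5, -149. ]), array([ -0.22,  -0.09, -20.58]))
```

View pics/w8.png

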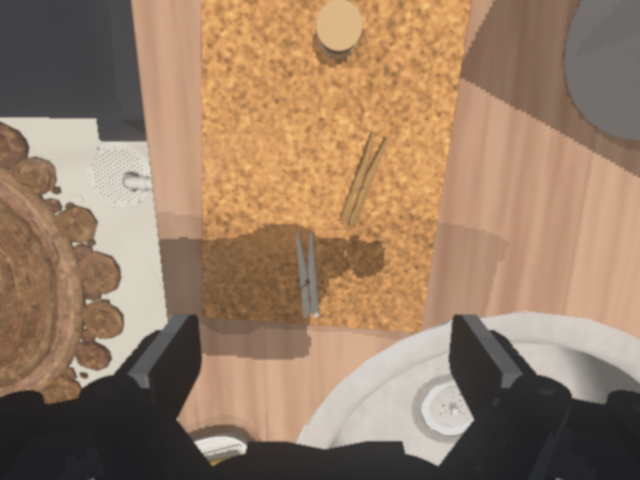

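Both pegs are confirmed: wood runs from (349,222) to (378,134), grey from (309,315) to (305,235). I'm taking the grey one first.

```bash
python3 -m crank '[-8,-24,-35,0,0,3.5,0.6, -15,-48,-70,0,0,3.5,0.6, -15,-48,-105,0,0,3.5,0.6, -15,-48,-135,0,0,3.5,0.6, -15,-48,-155,0,0,3.5,0.6, -15,-48,-170,0,0,3.5,0.6, -15,-48,-180,0,0,3.5,0.6, -15,-48,-184,0,0,3.5,0.6, -15,-48,-184,0,0,3.5,0.6]' | tail -6
python3 -m crank '[0,0,0,0,0,0,0.3, 0,0,0,0,0,0,0, 0,0,0,0,0,0,0, 0,0,0,0,0,0,0, 0,0,0,0,0,0,0, 0,0,0,0,0,0,0, 0,0,0,0,0,0,0, 0,0,0,0,0,0,0]' | tail -6
```

```text
clock: 14.05
tcp_pos: [0.4396, -0.2481, 0.025]
orientation: [0.686, 0.728, 0.0, -0.001]
contact_force: [-0.1, 0.6, 0.6]
opening: 0.0513
grasp_force: 0.0
clock: 14.72
tcp_pos: [0.4408, -0.2482, 0.027]
orientation: [0.685, 0.728, 0.0, 0.0]
contact_force: [-1.6, 0.8, 6.4]
opening: 0.0125
grasp_force: 58.7
```

```bash
python3 -m crank '[0,0,10,0,0,0,0, 0,0,30,0,0,0,0, 0,0,65,0,0,0,0, 0,0,100,0,0,0,0, 0,0,140,0,0,0,0, 0,0,175,0,0,0,0]' | tail -6
python3 - <<'E'
from h import *
s=sense();print(target([.64,-.172,.228],-26,40,64), target([.685,-.080,.105],-26,40,64))
E
```

```text
clock: 15.22
tcp_pos: [0.4402, -0.2474, 0.2042]
orientation: [0.685, 0.729, 0.0, 0.0]
contact_force: [1.3, -0.9, -0.4]
opening: 0.0128
grasp_force: 58.8
(array([199.8,  75.4,  23.8]), array([ 39.64,  -7.82, -28.29])) (array([244.8, 167.4, -99.2]), array([ 39.64,  -7.82, -28.29]))
```

```bash
python3 -m crank '[200,75,24,39.6,-7.8,-28.3,0, 200,75,24,39.6,-7.8,-28.3,0, 200,75,24,39.6,-7.8,-28.3,0, 200,75,24,39.6,-7.8,-28.3,0, 200,75,24,39.6,-7.8,-28.3,0, 200,75,24,39.6,-7.8,-28.3,0, 200,75,24,39.6,-7.8,-28.3,0, 200,75,24,39.6,-7.8,-28.3,0, 200,75,24,39.6,-7.8,-28.3,0]' | tail -6
python3 -m crank '[11,23,-31,0,0,0,0, 22,46,-62,0,0,0,0, 32,67,-90,0,0,0,0, 40,82,-110,0,0,0,0, 45,92,-123,0,0,0,0, 45,92,-123,0,0,0,0]' | tail -6
python3 - <<'E'
from h import *
im=read_camera("wrist"); cv2.imwrite("pics/w9.png",im[:,:,::-1])
E
```

```text
clock: 15.97
tcp_pos: [0.6391, -0.1746, 0.2244]
orientation: [0.798, 0.498, 0.288, -0.182]
contact_force: [-0.9, 0.0, 0.4]
opening: 0.0124
grasp_force: 58.8
clock: 16.47
tcp_pos: [0.6847, -0.0753, 0.1012]
orientation: [0.795, 0.501, 0.288, -0.184]
contact_force: [-0.4, -0.1, -0.1]
opening: 0.0124
grasp_force: 58.8
```

View pics/w9.png

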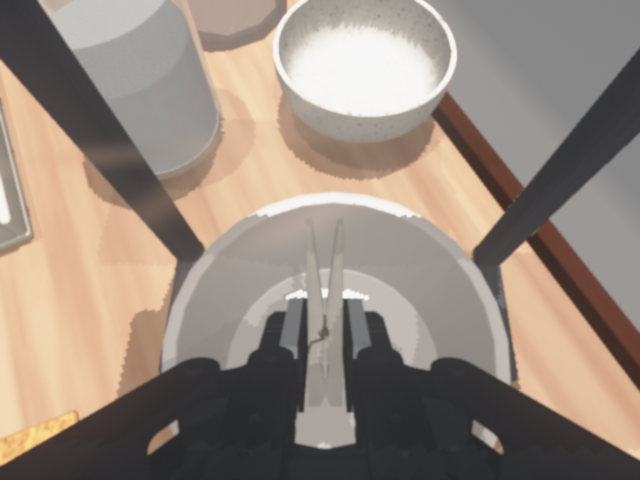

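The grey peg is centred over the crock's mouth, so I'm letting go and backing out.

```bash
python3 -m crank '[0,0,0,0,0,0,0.4, 0,0,0,0,0,0,0.4, 0,0,0,0,0,0,0.4, 0,0,0,0,0,0,0.4, 0,0,0,0,0,0,0.4, 0,0,0,0,0,0,0.4]' | tail -3
python3 -m crank '[-6,-12,16,0,0,0,0.4, -14,-29,38,0,0,0,0.4, -25,-51,68,0,0,0,0.4, -36,-74,98,0,0,0,0.4, -45,-95,123,0,0,0,0.4]' | tail -6
python3 - <<'E'
from h import *
m=camera_model("wrist"); im=read_camera("wrist"); 
for r in silhouettes("wrist","peg_a"): print(r["p"],r["rect"],ray(m,*np.argwhere(r["mask"]).mean(0)[::-1],.012).round(3))
print(target([.484,-.1685,.1],-19), target([.484,-.1685,.025],-19))
E
```

```text
contact_force: [-0.6, 0.0, 0.0]
opening: 0.034
grasp_force: 0.0
clock: 17.43
tcp_pos: [0.6396, -0.1773, 0.2269]
orientation: [0.797, 0.498, 0.29, -0.181]
contact_force: [0.9, -0.2, 0.6]
opening: 0.0341
grasp_force: 0.0
0.68 [128.0, 29.5, 254.4, 155.5] [0.649 0.173 0.012]
0.62 [316.6, 212.2, 332.2, 288.5] [ 0.694 -0.067  0.012]
0.51 [0.3, 292.5, 192.9, 478.9] [ 0.478 -0.073  0.012]
0.5 [123.2, 433.2, 132.8, 449.3] [ 0.489 -0.139  0.012]
(array([-157.2,   13.6, -128.8]), array([-36.65,  15.65,   6.98])) (array([-157.2,   13.6, -203.8]), array([-36.65,  15.65,   6.98]))
```

```bash
python3 -m crank '[-40,0,0,-10,4,2,0.5, -80,5,-10,-18,8,4,0.5, -120,10,-40,-25,11,5,0.5, -157,14,-70,-32,14,6,0.5, -157,14,-90,-36.6,15.6,7,0.5, -157,14,-120,-36.6,15.6,7,0.5, -157,14,-120,-36.6,15.6,7,0.5]' | tail -6
python3 w.py w10; python3 - <<'E'
from h import *
print(target([.484,-.1685,.026],-19))
E
```

```text
clock: 18.12
tcp_pos: [0.4817, -0.1555, 0.1013]
orientation: [0.81, 0.586, -0.004, -0.007]
contact_force: [-0.8, 0.7, 0.7]
opening: 0.0428
grasp_force: 0.0
18.1667 [ 0.48250897 -0.15756937  0.10315017] [0.09065658 0.12685774 0.34962176]
(array([  0.7,  -8.5, -78.4]), array([-0.55, -0.54, -0.28]))
```

```bash
python3 -m crank '[1,-5,-30,-0.5,-0.5,0,0.5, 1,-5,-55,-0.5,-0.5,0,0.5, 1,-5,-65,-0.5,-0.5,0,0.5, 1,-5,-65,-0.5,-0.5,0,0.5]' | tail -6; python3 - <<'E'
from h import *
print(target([.484,-.1685,.026],-19))
E
```

```text
clock: 18.55
tcp_pos: [0.4831, -0.1685, 0.0387]
orientation: [0.815, 0.58, -0.001, -0.001]
contact_force: [0.2, 0.0, 0.0]
opening: 0.0427
grasp_force: 0.0
(array([  0.9,  -0. , -12.7]), array([ 0.  , -0.1 ,  0.15]))
```

```bash
python3 -m crank '[1,0,-8,0,0,0,0.5, 1,0,-12,0,0,0,0.5, 1,0,-12,0,0,0,0.2, 1,0,-12,0,0,0,0, 1,0,-12,0,0,0,0, 1,0,-12,0,0,0,0, 1,0,-12,0,0,0,0, 1,0,-12,0,0,0,0, 1,0,-12,0,0,0,0]' | tail -6
python3 -m crank '[0,0,10,0,0,0,0, 0,0,30,0,0,0,0, 0,0,65,0,0,0,0, 0,0,100,0,0,0,0, 0,0,140,0,0,0,0, 0,0,175,0,0,0,0]' | tail -6
python3 - <<'E'
from h import *
s=sense();print(target([.64,-.172,.228],-26,40,64))
E
```

```text
clock: 19.3
tcp_pos: [0.4857, -0.1671, 0.0287]
orientation: [0.814, 0.581, 0.0, 0.002]
contact_force: [-1.3, -0.5, 5.7]
opening: 0.0122
grasp_force: 58.9
clock: 19.8
tcp_pos: [0.4851, -0.1664, 0.206]
orientation: [0.814, 0.582, 0.0, 0.001]
contact_force: [0.9, 0.3, 0.2]
opening: 0.0123
grasp_force: 58.7
(array([154.9,  -5.6,  22. ]), array([ 37.1 , -15.18,  -6.78]))
```

```bash
python3 -m crank '[35,-15,22,7,-3,-1,0, 75,-15,22,14,-6,-2,0, 110,-15,22,20,-8,-4,0, 140,-10,22,26,-11,-5,0, 155,-6,22,33,-13,-6,0, 155,-6,22,37.1,-15.2,-6.8,0, 155,-6,22,37.1,-15.2,-6.8,0, 155,-6,22,37.1,-15.2,-6.8,0]' | tail -6
python3 -c "
from h import *
print(target([.685,-.078,.103],-26,40,64))"
```

```text
clock: 20.47
tcp_pos: [0.6391, -0.1743, 0.2241]
orientation: [0.798, 0.497, 0.289, -0.182]
contact_force: [0.1, 0.0, -0.2]
opening: 0.0121
grasp_force: 58.7
(array([  45.9,   96.3, -121.1]), array([ 0.02, -0.22,  0.11]))
```

```bash
python3 -m crank '[11,23,-31,0,0,0,0, 22,46,-62,0,0,0,0, 32,67,-90,0,0,0,0, 40,82,-110,0,0,0,0, 45,93,-122,0,0,0,0, 45,93,-122,0,0,0,0]' | tail -6
python3 -m crank '[0,0,0,0,0,0,0.4, 0,0,0,0,0,0,0.4, 0,0,0,0,0,0,0.4, 0,0,0,0,0,0,0.4, 0,0,0,0,0,0,0.4, 0,0,0,0,0,0,0.4]' | tail -3
python3 -m crank '[-6,-12,16,0,0,0,0.4, -14,-29,38,0,0,0,0.4, -25,-51,68,0,0,0,0.4, -36,-74,98,0,0,0,0.4, -45,-95,123,0,0,0,0.4, -60,-115,125,0,0,0,0.4, -60,-115,125,0,0,0,0.4, -60,-115,125,0,0,0,0.4]' | tail -6
python3 - <<'E'
from h import *
m=camera_model("wrist"); im=read_camera("wrist"); t=read_camera("scene"); T=camera_model("scene")
for r in silhouettes("wrist","peg_a"): print(r["p"],r["rect"],ray(m,*np.argwhere(r["mask"]).mean(0)[::-1],.012).round(3))
r=silhouettes("scene","lid")[0]; print(r["p"],r["rect"],fit(LID,[(T,r["mask"].astype(np.float32))],[.459,.173],False,.006))
cv2.imwrite("pics/w11.png",np.hstack([cv2.resize(im[120:420,120:520],(400,300)),cv2.resize(t,(400,300))])[:,:,::-1])
E
```

```text
clock: 20.97
tcp_pos: [0.6846, -0.0735, 0.1026]
orientation: [0.795, 0.501, 0.288, -0.184]
contact_force: [-0.3, -0.2, -0.6]
opening: 0.0122
grasp_force: 58.7
contact_force: [0.6, 0.3, -1.0]
opening: 0.0339
grasp_force: 0.0
clock: 22.13
tcp_pos: [0.6246, -0.1975, 0.2279]
orientation: [0.798, 0.496, 0.29, -0.18]
contact_force: [0.0, 0.1, 0.0]
opening: 0.0345
grasp_force: 0.0
0.72 [320.6, 188.3, 338.8, 263.3] [ 0.694 -0.067  0.012]
0.55 [304.1, 183.4, 317.6, 261.1] [ 0.681 -0.052  0.012]
0.68 [242.8, 299.9, 314.5, 359.8] (array([0.459 , 0.1749]), np.float64(0.054))
```

View pics/w11.png

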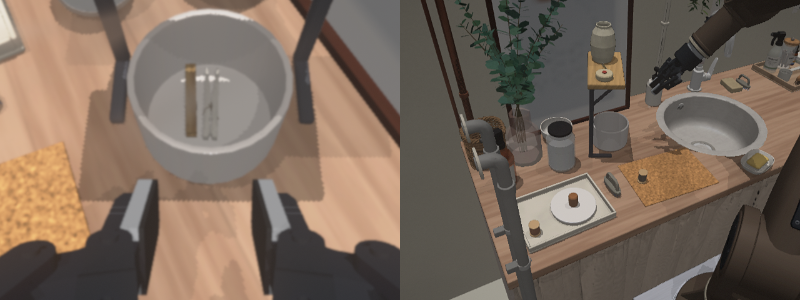

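Both pegs lie in the crock at about (190,100) and (211,103) in the left half. The lid is flat in the tray, nothing else has moved and the arm is clear.

```bash
python3 -c "
from plant import ticket; print(ticket.job_done())"
```

```text
the job is handed in; nothing more can be done
None
```

I handed the job in at about 22 s of the 72 s allowed: the lid lies flat in the tray with its knob up, both pegs are in the open crock, and nothing else appeared to have moved in the last pictures (no verdict was returned).

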